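# Fill the spring magazine of the screwdriving bench

## Task

Fill the bench's spring magazine with the two drilled wooden blocks, one at a time: lower the thick block (lying loose on the bench) into the column and press it down until both side catches have snapped over its top, then put the thin one from the stock tray on top of it and press that down until it is caught too. Lower the blocks in rather than letting them fall down the column, and leave everything else on the bench where it is.

Things in the scene. Friction and masses are not known exactly. Their poses are not given: they have to be found in the camera images.
- magazine: fixed upright metal column, open at the top, on a dark steel base plate 90 x 130 x 8 mm; origin at the centre of its underside (bench height), z up. Inside it is 39 mm along its x and 58.4 mm along its y; a block goes in flat, its long side along the magazine's y. The +-y walls (6 mm, black catch housings outside them to 46 mm from the axis) stand up to the mouth, so no finger fits at a block's ends.
- column_mouth (a point): centre of the column's mouth, 134 mm above the magazine's origin, axes as the magazine's; the column flares outward over its top 8 mm.
- finger_slots (a point): on the column's axis, 74 mm above the magazine's origin: the lower end of the open slots in its +x and -x faces, each 45 mm wide along y, running up to the mouth between 7 mm lips. Fingers that hold a block across its 36 mm width pass down these slots; below them clear plates close the faces.
- follower (a joint): travel in m of the spring-loaded black plate in the column: 0 = up (its top 91 mm above the magazine's origin), grows as it is pressed down, stop at 0.064. Spring 3 N at 0, rising 1.8 N per 10 mm; the catches add some 3 to 5 N. It stands at about 0.035 with the thick block caught, 0.051 with both.
- catch_l (a joint): travel in m of the sprung catch in the magazine's +y wall: 0 = in, grows outward. When in, it juts 4.5 mm into the column, flat underside 84 mm and sloping top 85.5 to 90 mm above the magazine's origin. A block pressed down pushes it aside (to about 0.0033); it snaps back and holds the block once the block's top is below 84 mm. A second block set in first rests on these slopes.
- catch_r (a joint): the same catch in the -y wall; the two are linked and move out and in together.
- thick_block: the thick drilled block, 56 x 36 x 28 mm, two small dark holes in its top; lies flat on the open bench; plain brown wood, origin at its centre, axes along its edges: x the long one, z up. About 40 g.
- thin_block: the thin drilled block, 56 x 36 x 16 mm, two small dark holes in its top; lies flat in one of the stock tray's channels, its long side along the channel, its top 4 mm below the channel walls' top, so that it can only be taken there by its ends (56 mm). plain brown wood, origin at its centre, axes along its edges: x the long one, z up. About 25 g.
- tray: fixed black open tray 168 x 139 x 24 mm, origin at the centre of its underside; three channels along its x, centred at y = -45, 0 and +45 mm, each 41 mm wide and 160 mm long inside, floor 4 mm and walls 24 mm above the bench (walls 4 mm thick).
- offcut: bystander in a channel of the tray: undrilled wooden bar 95 x 28 x 16 mm, origin at its centre, x the long axis.
- square_block: bystander in a channel of the tray: undrilled square wooden block 34 x 34 x 16 mm, origin at its centre.
- cube: bystander: undrilled wooden cube of 45 mm, origin under its centre.
- screw_jar: bystander: closed glass jar with a steel cap, 56 mm across, 70 mm high, origin under its centre.
- slat: bystander: wooden slat 180 x 26 x 8 mm with holes, origin under its centre, x the long axis.
- driver: bystander: black electric screwdriver lying along its x, 215 mm long, 45 mm high, origin under its middle.
Things that resemble listed ones, but are neither listed nor needed, are in the scene too. Leave any blue look-alike of the thick_block alone.

How it is judged:
By the outcome, as a careful person would: the job done as asked, in the order asked, and still so for the second after the job is handed in, with the robot touching nothing.
It also fails if it takes over 72 s, if anything falls off the work surface, if the arm or the gripper's body presses on something with over 40 N, if the wrist force passes 120 N, or if a joint passes its speed limit or range.

## Robot

A 6-joint arm with a two-finger parallel gripper is mounted at the origin on the work surface. World frame = base frame: x ahead of the robot, y to its left, z up, the work surface at z = 0. Lengths are in m, angles in rad, forces in N, time in s.
With the tool pointing down it reaches from about 0.375 to 0.975 m from the base axis. Payload 3.8 kg.
Tool frame: the origin (TCP) lies midway between the tips of the shut fingers; the grasp point (between the pads) lies 19 mm behind it; z points along the fingers, y is the line along which they close (so a half turn about z gives the same grasp; the last joint's range is limited). The gripper opens to 85 mm and grips with 20 to 120 N. Pads are 22 mm wide; open, the fingers measure 114 mm over their backs; the gripper's body (76 mm by 85 mm) begins 54 mm behind the grasp point. The pads swing forward as they close: fully open they stand 13 mm farther back than shut.
Start: joints at [-1.189, 0.264, 1.604, -0, 1.274, -0.037], TCP at [0.274, -0.617, 0.231] pointing down, gripper open.
Joint ranges: [-2.63, 2.63], [-0.94, 2.18], [0.31, 2.57], [-1.31, 4.45], [0, 2.66], [-2.55, 2.55]. Speed limits (rad/s): [2.57, 2.57, 3.14, 3.14, 3.14, 3.14].

## Interface

Orientations are given as a rotation vector (axis times angle).
In Python, from workcell import bot gives the robot as it stands.
- The arm moves only by the tool jog_arm, never from a script. Its argument "motion" is a list of rows, each a list of 5 numbers: the opening, from -1 (shut) to 1 (fully open), then the shift along the tool's x, y, z in mm, then the turn about the tool's z in degrees. In form: [[claw, x, y, z, twist], ...]. A call has 1 to 10 rows; each row shifts and turns the commanded pose from where the row before left it, along the tool's axes as they then stand; what a row does not reach is not made up. A row lasts 1/12 s, in which the tool goes at most 41.7 mm and 7.16 degrees, less where a joint would pass 70% of its speed; a pose out of reach is approached as far as the arm can. A call with a gripper value outside its range is refused whole. The fingers move at their own pace and stop on an object; "force" is the grip in N (left out, the last holds). Time passes only in rows, so rows that do not move let the fingers close. It gives the time, the measured TCP pose, the force, the opening and the grip force at its end, in the units of the state.
- bot.read_state(): the state, without advancing time (a new reading comes with each control period).
- bot.read_camera(name): name is "side" or "top" or "wrist"; returns (picture, depth): 480x640x3 uint8, red, green, blue; 480x640 float32, m along the optical axis (not along the pixel's ray), 0 where there is no reading.
- bot.get_calibration(name): a dict with "vfov" (degrees; the focal length in pixels is half the picture's height over the tangent of half this angle, whatever the lens; pixels are square), "cx", "cy" (the principal point, pixels), "dist" ([k1, k2, p1, p2, k3] as OpenCV has them; the pictures are not rectified), "rvec" (rotation vector, rad) and "tvec" (3), from world to camera coordinates, as OpenCV has them; the wrist camera has in their place "tool_from_camera" (4x4, takes a point from camera to tool coordinates, whose origin is the TCP and whose axes are the flange's). Camera axes: x right, y down, z forward; pixel columns grow to the right and rows downward; lengths in m; the calibration is good to about 2 mm. A picture is of the moment at which its call begins: read the wrist's pose just before it. get_calibration takes no time and is no camera call.
- bot.finish_job(): hands the job in; it is judged then, once.
The state is a dict: "time": time; "q": joint angles; "joint_vel": joint speeds; "joint_torque": joint torques, N m; "tool_pos": TCP position; "tcp_rot": TCP orientation; "wrist_force": force on the tool from outside, world axes, zero at the start; "torque": the same for the moment, N m; "width": opening from 0.0 (shut) to 1.0 (fully open); "grip_force": force on a finger pad.
Only numpy, scipy, OpenCV 4.12 (cv2) and the standard library are available. Lean on these libraries where they do the work, as an engineer would, in place of code of your own. Each camera call takes 0.05 s, during which the arm holds its last target. There are 200 camera calls.

## Working session

There is one attempt and no reset: what is moved stays moved. The work goes in short steps, Python scripts to look and compute and a tool call to move; the robot and the scene stay as the last step left them, time stands still between calls to the robot, and variables do not carry over. Pictures are saved under pics/ and viewed, at most 10 in all, crops included, and the job is handed in when it is done.

Besides the shell and the picture viewer there is one more tool, called after "Emit:" as name([rows], argument=value, ...), one row to a line, values as JSON. jog_arm: Moves the arm, as the interface text tells. Its arguments: {"type":"object","properties":{"motion":{"type":"array"},"force":{"type":"number"}},"required":["motion"]}

```bash
mkdir -p pics; ls
cat > h.py <<'E'
import numpy as np,cv2
from workcell import bot
def cam(n):
    c=bot.get_calibration(n); f=240/np.tan(np.radians(c["vfov"])/2)
    K=np.array([[f,0,c["cx"]],[0,f,c["cy"]],[0,0,1]]); d=np.array(c["dist"],float)
    if "rvec" in c:
        R=cv2.Rodrigues(np.array(c["rvec"],float))[0]; t=np.array(c["tvec"],float).ravel()
        return K,d,R.T,-R.T@t
    s=bot.read_state(); T=np.array(c["tool_from_camera"]); Rt=cv2.Rodrigues(np.array(s["tcp_rot"],float))[0]
    return K,d,Rt@T[:3,:3],Rt@T[:3,3]+np.array(s["tool_pos"])
def ray(C,px,z):
    K,d,R,o=C; p=cv2.undistortPoints(np.array(px,float).reshape(-1,1,2),K,d).reshape(-1,2)
    v=np.c_[p,np.ones(len(p))]@R.T
    return o+v*((z-o[2])/v[:,2])[:,None]
def cloud(C,D):
    K,d,R,o=C; h,w=D.shape; g=np.stack(np.meshgrid(np.arange(w),np.arange(h)),-1).reshape(-1,1,2).astype(float)
    p=cv2.undistortPoints(g,K,d).reshape(-1,2); P=(np.c_[p,np.ones(len(p))]*D.reshape(-1,1))@R.T+o
    P[D.ravel()==0]=np.nan
    return P.reshape(h,w,3)
def proj(C,P):
    K,d,R,o=C; rv=cv2.Rodrigues(R.T)[0]
    return cv2.projectPoints(np.array(P,float).reshape(-1,1,3),rv,-R.T@o,K,d)[0].reshape(-1,2)
def snap(n,fn):
    C=cam(n); I,D=bot.read_camera(n); cv2.imwrite("pics/"+fn+".png",I[...,::-1]); np.savez("pics/"+fn+".npz",I=I,D=D,K=C[0],d=C[1],R=C[2],o=C[3])
    return C,I,D
def load(fn):
    z=np.load("pics/"+fn+".npz"); return (z["K"],z["d"],z["R"],z["o"]),z["I"],z["D"]
E
python3 - <<'E'
from h import *
s=bot.read_state(); print(s)
for n in("top","side"):
    C,I,D=snap(n,n+"0"); print(n,C[3],C[2][:,2])
print(bot.get_calibration("wrist"))
E
```

```text
pics
{'time': 0.0, 'q': array([-1.18889377e+00,  2.64770825e-01,  1.60540984e+00,  2.40374379e-05,
        1.27370816e+00, -3.69014921e-02]), 'joint_vel': array([ 1.49096285e-03, -3.74423545e-04,  4.10076278e-05, -6.53785769e-04,
        6.89003008e-04,  7.73617927e-04]), 'joint_torque': array([-3.78513350e-04, -5.15109944e+01, -3.67315722e+01, -5.50048535e-04,
        1.29258778e-02,  1.91688849e-05]), 'tool_pos': array([ 0.27422513, -0.61596308,  0.22993078]), 'tcp_rot': array([-3.07075152e+00, -6.52576742e-01,  5.83119102e-04]), 'wrist_force': array([ 0.10043894, -0.00457182,  0.55160405]), 'torque': array([ 0.00141644, -0.01740444, -0.01099632]), 'grip_force': 0.0, 'width': 1.001358610692401}
top [0.49228309 0.02586876 0.86163511] [ 0.13743477 -0.01752594 -0.99035576]
side [0.18666589 0.49413    0.64698356] [ 0.5096208  -0.55525032 -0.65725469]
{'vfov': 66.33850498065263, 'cx': 322.9886562412681, 'cy': 241.92799598760237, 'dist': array([-0.04900573,  0.        ,  0.        ,  0.        ,  0.        ]), 'tool_from_camera': array([[-6.02691530e-04, -9.48534617e-01, -3.16672888e-01,
         8.15758179e-02],
       [ 9.99999672e-01, -4.00259666e-04, -7.04295166e-04,
        -5.73166042e-04],
       [ 5.41296961e-04, -3.16673208e-01,  9.48534547e-01,
        -1.43191332e-01],
       [ 0.00000000e+00,  0.00000000e+00,  0.00000000e+00,
         1.00000000e+00]])}
```

View pics/top0.png

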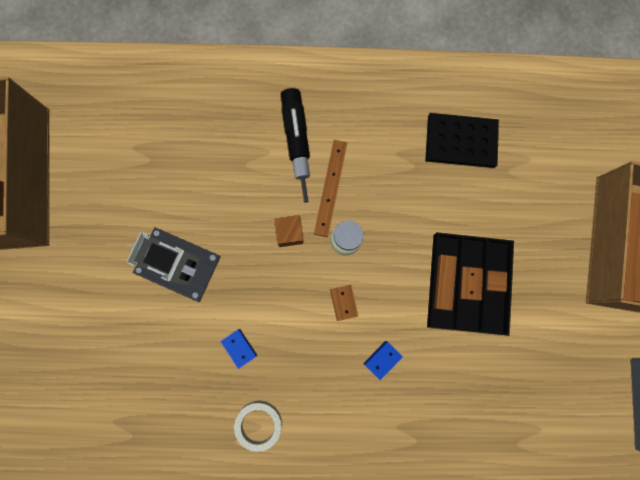

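View pics/side0.png

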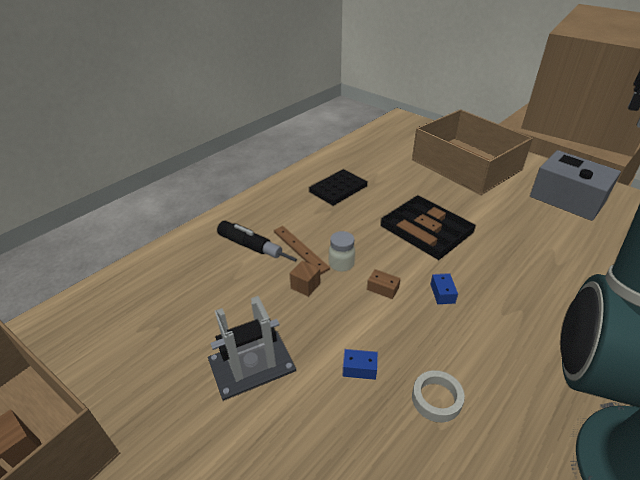

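The top view shows the magazine at about (175,262), the loose brown thick block at (344,303), the thin block in the middle tray channel at (472,283), and the blue look-alikes at (239,348) and (383,360). The side view confirms this layout, with the magazine at (250,355) and the thick block at (384,284).

Run:
```python
from h import *
C,I,D=load("top0"); P=cloud(C,D)
hsv=cv2.cvtColor(I,cv2.COLOR_RGB2HSV)
def rect(m,z,name):
    cs=max(cv2.findContours(m.astype(np.uint8),0,1)[0],key=cv2.contourArea).reshape(-1,2)
    w=ray(C,cs,z)[:,:2]; r=cv2.minAreaRect((w*1000).astype(np.float32)); print(name,r)
print("hsv",hsv[310,344],hsv[292,466],hsv[330,344],hsv[240,200])
def win(u0,u1,v0,v1):
    m=np.zeros(D.shape,bool); m[v0:v1,u0:u1]=1; return m
w=win(325,364,280,326); Z=P[...,2]
rect(w&(Z>0.022),0.028,"thick depth")
w=win(459,485,260,310); rect(w&(hsv[...,1]>100)&(hsv[...,2]>60),0.020,"thin")
rect(win(420,520,225,340)&(hsv[...,2]<75)|win(435,505,240,330),0.024,"tray")
w=win(120,230,215,310); print("bench z",np.nanmedian(Z[330:340,290:330]))
m=w&(Z>0.122)&(Z<.15); q=P[m]; print(len(q),np.nanmax(P[w][:,2])); r=cv2.minAreaRect((q[:,:2]*1000).astype(np.float32)); print("mouth",r,q.mean(0))
m=w&(Z<0.015)&(Z>-.01)&(hsv[...,2]<110)&(hsv[...,1]<90); rect(m,0.008,"base")
for n in("side0",):
    C,I,D=load(n);P=cloud(C,D);Z=P[...,2]
    m=win(200,300,290,400)&(Z>.122)&(Z<.15);q=P[m];print(len(q),cv2.minAreaRect((q[:,:2]*1000).astype(np.float32)))
    m=win(360,405,265,300)&(Z>.024)&(Z<.035);q=P[m];print("thick side",len(q),cv2.minAreaRect((q[:,:2]*1000).astype(np.float32)),q.mean(0))
print(hsv.shape)
C,I,D=load("top0")
cv2.imwrite("pics/c1.png",cv2.resize(I[215:345,110:530,::-1],None,fx=1.9,fy=1.9,interpolation=2))
```

```text
hsv [ 14 171 134] [ 14 173 128] [ 19 121 184] [ 19 121 171]
thick depth ((508.9966735839844, -42.16374969482422), (56.02672576904297, 36.298213958740234), 13.396939277648926)
thin ((546.7669067382812, -267.3713684082031), (37.92951583862305, 57.26549530029297), 85.81331634521484)
tray ((545.518798828125, -264.80322265625), (144.7537384033203, 169.20896911621094), 85.20513916015625)
bench z -0.00034060121013501643
473 0.13621308215229566
mouth ((570.900634765625, 253.98849487304688), (72.7426986694336, 51.81235885620117), 67.76323699951172) [0.57214723 0.25696544 0.12986317]
base ((570.7846069335938, 253.607421875), (130.24978637695312, 89.66764068603516), 67.62669372558594)
430 ((572.91650390625, 254.08399963378906), (69.8153305053711, 52.69837951660156), 67.86210632324219)
thick side 443 ((512.2140502929688, -42.835838317871094), (56.51373291015625, 39.73788070678711), 14.032063484191895) [ 0.51081002 -0.0404176   0.02995776]
(480, 640, 3)
```

Emit:
jog_arm([
  [1, 28, -26.8, 6.2, 0],
  [1, 28, -26.8, 6.2, 0],
  [1, 28, -26.8, 6.2, 0],
  [1, 28, -26.8, 6.2, 0],
  [1, 28, -26.8, 6.2, 0],
  [1, 28, -26.8, 6.2, 0],
  [1, 28, -26.8, 6.2, 0],
  [1, 28, -26.8, 6.2, 0],
  [1, 28, -26.8, 6.2, 0],
  [1, 28, -26.8, 6.2, 0],
])

```text
time: 0.93
tool_pos: [0.4213, -0.256, 0.1687]
tcp_rot: [-3.073, -0.652, 0.0]
wrist_force: [0.4, 0.5, -0.2]
width: 1.0
grip_force: 0.0
```

Emit:
jog_arm([
  [1, 28, -26.8, 6.2, 0],
  [1, 28, -26.8, 6.2, 0],
  [1, 28, -26.8, 6.2, 0],
  [1, 28, -26.8, 6.2, 0],
  [1, 28, -26.8, 6.2, 0],
  [1, 28, -26.8, 6.2, 0],
  [1, 0, 0, 0, 5.3],
  [1, 0, 0, 0, 5.3],
  [1, 0, 0, 0, 0],
  [1, 0, 0, 0, 0],
])

```text
time: 1.77
tool_pos: [0.5091, -0.0425, 0.1317]
tcp_rot: [-3.119, -0.371, 0.001]
wrist_force: [-0.5, -0.4, 0.5]
width: 0.999
grip_force: 0.0
```

```bash
cat >> h.py <<'E'
def goto(x,y,z,ang):
    s=bot.read_state(); R=cv2.Rodrigues(np.array(s["tcp_rot"],float))[0]
    a=np.degrees(np.arctan2(R[1,0],R[0,0])); d=R.T@(np.array([x,y,z])-s["tool_pos"])*1000
    print("t",round(s["time"],2),"pos",s["tool_pos"].round(4),"xang",a.round(2),"tilt",R[:,2].round(3),"-> mm",d.round(1),"twist(after)",round(a-ang,1),"F",s["wrist_force"].round(1),"w",round(s["width"],3),"g",s["grip_force"])
E
python3 - <<'E'
from h import *
C,I,D=snap("wrist","w1"); P=cloud(C,D); hsv=cv2.cvtColor(I,cv2.COLOR_RGB2HSV)
m=((hsv[...,0]<17)&(hsv[...,1]>140)&(abs(P[...,2]-.028)<.006)).astype(np.uint8)
m=cv2.morphologyEx(m,2,np.ones((3,3)))
for c in cv2.findContours(m,0,1)[0]:
    if cv2.contourArea(c)<2000: continue
    print(cv2.minAreaRect(c),cv2.minAreaRect((ray(C,c.reshape(-1,2),.028)[:,:2]*1000).astype(np.float32)),np.nanmedian(P[m>0][:,2]))
goto(.509,-.042,.001,13.4)
E
```

```text
t 1.82 pos [ 0.5091 -0.0429  0.1318] xang 13.53 tilt [-0.001  0.    -1.   ] -> mm [  0.2  -0.8 130.8] twist(after) 0.1 F [-0.2  0.2 -0.1] w 1.003 g 0.0
```

View pics/w1.png

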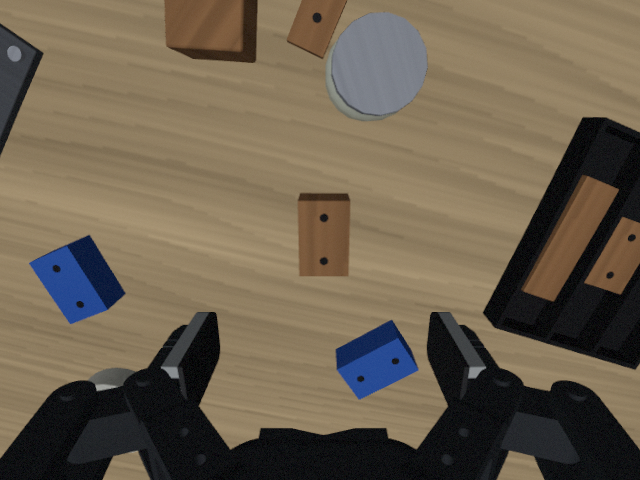

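The wrist view shows the thick block's top face at about (324,238), square to the picture. The jar is clear at (375,65), and the blue block is nearby at (376,360).

Run:
```python
from h import *
C,I,D=load("w1"); c=ray(C,[(298.5,201),(350,201),(349.5,276),(299,276)],.028)
print(c.round(4),c.mean(0).round(4)); v=(c[0]+c[1]-c[2]-c[3]); print(np.degrees(np.arctan2(v[1],v[0])))
print(ray(C,[(341,351),(410,349),(417,365),(361,398),(336,365)],.028).round(3))
goto(*c.mean(0)[:2],.001,13.4)
```

```text
[[ 0.5326 -0.0188  0.028 ]
 [ 0.5409 -0.053   0.028 ]
 [ 0.4868 -0.067   0.028 ]
 [ 0.4782 -0.031   0.028 ]] [ 0.5096 -0.0424  0.028 ]
13.597873952741002
[[ 0.423 -0.077  0.028]
 [ 0.437 -0.13   0.028]
 [ 0.424 -0.14   0.028]
 [ 0.382 -0.105  0.028]
 [ 0.409 -0.077  0.028]]
t 1.82 pos [ 0.5091 -0.0429  0.1318] xang 13.53 tilt [-0.001  0.    -1.   ] -> mm [  0.7  -0.3 130.8] twist(after) 0.1 F [-0.2  0.2 -0.1] w 1.003 g 0.0
```

Emit:
jog_arm([
  [1, 0.7, -0.3, 30, 0],
  [1, 0, 0, 35, 0],
  [1, 0, 0, 35, 0],
  [1, 0, 0, 20, 0],
  [1, 0, 0, 10, 0],
  [-1, 0, 0, 0, 0],
  [-1, 0, 0, 0, 0],
  [-1, 0, 0, 0, 0],
  [-1, 0, 0, 0, 0],
  [-1, 0, 0, 0, 0],
], force=40)

```text
time: 2.65
tool_pos: [0.5122, -0.0427, 0.0043]
tcp_rot: [3.119, 0.366, 0.007]
wrist_force: [1.3, -0.1, 2.4]
width: 0.414
grip_force: 41.7
```

Emit:
jog_arm([
  [-1, 0, 0, 0, 0],
  [-1, 0, 0, 0, 0],
  [-1, 0, 0, -3, 0],
  [-1, 0, 0, -15, 0],
  [-1, 0, 0, -30, 0],
  [-1, 0, 0, -35, 0],
  [-1, 0, 0, -35, 0],
  [-1, 0, 0, -35, 0],
  [-1, 0, 0, -25, 0],
  [-1, 0, 0, 0, 0],
])

```text
time: 3.48
tool_pos: [0.5142, -0.0427, 0.1874]
tcp_rot: [3.117, 0.366, 0.018]
wrist_force: [0.9, 0.3, 0.3]
width: 0.411
grip_force: 41.4
```

Run:
```python
from h import *
goto(.5709,.2538,.20,67.6)
```

```text
t 3.48 pos [ 0.5142 -0.0427  0.1874] xang 13.41 tilt [ 0.012 -0.002 -1.   ] -> mm [ 124.1 -275.2  -12.4] twist(after) -54.2 F [0.9 0.3 0.3] w 0.411 g 41.401821970939636
```

Emit:
jog_arm([
  [-1, 15.5, -34.4, -1.5, 0],
  [-1, 15.5, -34.4, -1.5, 0],
  [-1, 15.5, -34.4, -1.5, 0],
  [-1, 15.5, -34.4, -1.5, 0],
  [-1, 15.5, -34.4, -1.5, 0],
  [-1, 15.5, -34.4, -1.5, 0],
  [-1, 15.5, -34.4, -1.5, 0],
  [-1, 15.5, -34.4, -1.5, 0],
  [-1, 0, 0, 0, 0],
  [-1, 0, 0, 0, -5],
])

```text
time: 4.32
tool_pos: [0.5663, 0.2564, 0.1912]
tcp_rot: [3.1, 0.509, -0.002]
wrist_force: [0.4, -0.5, -0.2]
width: 0.412
grip_force: 41.4
```

Emit:
jog_arm([
  [-1, 0, 0, 0, -7],
  [-1, 0, 0, 0, -7],
  [-1, 0, 0, 0, -7],
  [-1, 0, 0, 0, -7],
  [-1, 0, 0, 0, -7],
  [-1, 0, 0, 0, -7],
  [-1, 0, 0, 0, -7],
  [-1, 0, 0, 0, 0],
  [-1, 0, 0, 0, 0],
  [-1, 0, 0, 0, 0],
])

```text
time: 5.15
tool_pos: [0.5665, 0.2538, 0.1916]
tcp_rot: [-2.616, -1.739, 0.001]
wrist_force: [0.4, -0.7, 0.3]
width: 0.413
grip_force: 41.4
```

Run:
```python
from h import *
goto(.5709,.2538,.20,67.6)
C,I,D=snap("wrist","w2")
```

```text
t 5.15 pos [0.5665 0.2538 0.1916] xang 67.22 tilt [-0.001 -0.    -1.   ] -> mm [ 1.7  4.  -8.4] twist(after) -0.4 F [ 0.4 -0.7  0.3] w 0.413 g 41.39401137828827
```

View pics/w2.png

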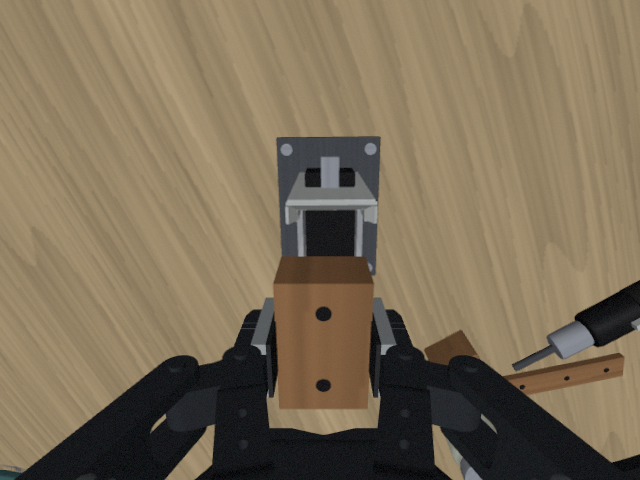

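Both are visible in this view. The held block's top face spans (275–372, 283–409), and the magazine's far base edge runs from (277,137) to (380,136). The mouth's far wall is at about row 203.

Run:
```python
from h import *
C,I,D=load("w2"); P=cloud(C,D); s=bot.read_state(); T=s["tool_pos"]; R=cv2.Rodrigues(np.array(s["tcp_rot"]))[0]
L=lambda p:((np.atleast_2d(p)-T)@R*1000).round(1)   # tool mm
zb=np.nanmedian(P[320:370,310:340,2]); print("block top z",zb, P[300:400:20,322,2])
print("block corners tool",L(ray(C,[(275,283),(372,283),(367,409),(279,409)],zb)))
print("holes",L(ray(C,[(323,314),(323,385.5)],zb)))
print("base far corners",L(ray(C,[(277.5,137.5),(380,136)],.008)))
hsv=cv2.cvtColor(I,cv2.COLOR_RGB2HSV)
m=np.zeros(D.shape,bool); m[150:255,270:390]=1; m&=(abs(P[...,2]-.134)<.006)
q=P[m]; l=L(q); print(len(q),np.nanmedian(q[:,2]),np.percentile(l,[1,99],axis=0))
# screw heads
g=cv2.cvtColor(I,cv2.COLOR_RGB2GRAY); c=np.array([(286.5,149.5),(370.5,148.5)]); print("screws",L(ray(C,c,.009)))
# mouth edges by column profile
print(g[185:215,330]); print((P[185:215,330,2]*1000).round(0)); print("row245",g[245,275:385])
print("row 215",(P[215,275:385,2]*1000).round(0))
```

```text
block top z 0.21583737904468758 [0.21613145 0.21545355 0.21626486 0.21784139 0.21640599]
block corners tool [[ 26.8 -17.5 -24.1]
 [ 26.7  17.  -24.1]
 [-29.7  17.4 -24.1]
 [-29.7 -18.5 -24.1]]
holes [[ 14.3  -0.5 -24.1]
 [-17.8  -0.5 -24.1]]
base far corners [[ 67.6 -39.6 183.7]
 [ 68.7  48.5 183.7]]
962 0.13359685289288586 [[ 26.5   -21.239  56.061]
 [ 39.     29.3    63.539]]
screws [[ 57.5 -32.1 182.7]
 [ 58.3  40.6 182.7]]
[135 137 131 119 115 116 116 116 116 114 117 112 116 114 140 163 168 167
 166 158 126  97  98 100  90  60  25  29  24  23]
[ 88.  89.  88.  92.  95.  99. 103. 105. 111. 113. 115. 119. 122. 125.
 124. 127. 135. 135. 135. 134. 134. 132. 129. 129.  90.  91.  92.  91.
  92.  92.]
row245 [133 132 132 133 131 118  89  65  69  68  67  67  66  66  69  69  70  73
  69  67  70  68  91 128 144 150 155 148 117  84  79  58  21  27  26  27
  23  26  27  20  23  22  27  28  20  28  30  29  26  31  25  19  26  26
  25  27  27  26  24  30  25  27  26  27  27  25  26  24  17  26  22  25
  22  25  26  20  22  20  23  64  90 123 147 149 144 144 127  91  66  69
  67  67  69  67  71  66  65  68  70  68  69  92 123 136 136 137 136 134
 132 133]
row 215 [  1.   0.  -1.   2.   1.   9.   8.   9.   9.   8.   9. 133. 134. 136.
 135. 134. 134. 133. 130. 130. 129. 128. 127. 125. 117.  74.  73.  69.
  57.  40.  90.  91.  91.  92.  90.  92.  92.  91.  90.  92.  91.  93.
  93.  90.  92.  91.  91.  91.  92.  92.  91.  91.  92.  92.  91.  93.
  92.  91.  92.  92.  91.  92.  90.  91.  91.  92.  92.  91.  92.  92.
  91.  92.  91.  91.  93.  93.  93.  91.  91.  92.  64.  71.  74.  74.
  74.  75.  75. 117. 124. 125. 128. 129. 130. 131. 130. 132. 132. 134.
 133. 134. 134. 133.   1.   1.   2.   0.   1.  -0.  -0.  -0.]
```

Run:
```python
from h import *
C,I,D=load("w2"); s=bot.read_state(); T=s["tool_pos"]; R=cv2.Rodrigues(np.array(s["tcp_rot"]))[0]
L=lambda p:((np.atleast_2d(p)-T)@R*1000).round(1)
print(L(ray(C,[(330,198.7),(330,204.7)],.134)),L(ray(C,[(330,208.8)],.126)))
P=cloud(C,D); l=((P[205:222,275:385]-T)@R*1000); 
for r in (3,8,13): print([tuple(x.round(0)[1:]) for x in l[r][[11,13,16,20,22,23,87,88,89,91,94,97,100,101]]])
```

```text
[[40.1  3.4 57.7]
 [36.7  3.4 57.7]] [[32.5  3.6 65.7]]
[(np.float64(-21.0), np.float64(59.0)), (np.float64(-20.0), np.float64(58.0)), (np.float64(-19.0), np.float64(61.0)), (np.float64(-17.0), np.float64(63.0)), (np.float64(-15.0), np.float64(64.0)), (np.float64(-15.0), np.float64(63.0)), (np.float64(22.0), np.float64(64.0)), (np.float64(23.0), np.float64(64.0)), (np.float64(23.0), np.float64(64.0)), (np.float64(24.0), np.float64(64.0)), (np.float64(26.0), np.float64(61.0)), (np.float64(27.0), np.float64(58.0)), (np.float64(29.0), np.float64(57.0)), (np.float64(29.0), np.float64(57.0))]
[(np.float64(-21.0), np.float64(57.0)), (np.float64(-20.0), np.float64(57.0)), (np.float64(-19.0), np.float64(60.0)), (np.float64(-17.0), np.float64(63.0)), (np.float64(-16.0), np.float64(65.0)), (np.float64(-15.0), np.float64(66.0)), (np.float64(23.0), np.float64(74.0)), (np.float64(23.0), np.float64(69.0)), (np.float64(23.0), np.float64(65.0)), (np.float64(24.0), np.float64(62.0)), (np.float64(26.0), np.float64(60.0)), (np.float64(27.0), np.float64(59.0)), (np.float64(29.0), np.float64(59.0)), (np.float64(29.0), np.float64(57.0))]
[(np.float64(-21.0), np.float64(58.0)), (np.float64(-20.0), np.float64(56.0)), (np.float64(-19.0), np.float64(59.0)), (np.float64(-17.0), np.float64(62.0)), (np.float64(-16.0), np.float64(64.0)), (np.float64(-19.0), np.float64(118.0)), (np.float64(35.0), np.float64(184.0)), (np.float64(23.0), np.float64(68.0)), (np.float64(24.0), np.float64(66.0)), (np.float64(25.0), np.float64(64.0)), (np.float64(26.0), np.float64(61.0)), (np.float64(27.0), np.float64(58.0)), (np.float64(29.0), np.float64(58.0)), (np.float64(29.0), np.float64(57.0))]
```

Emit:
jog_arm([
  [-1, 2.3, 2.3, 0, -0.5],
  [-1, 2.3, 2.3, 0, 0],
  [-1, 0, 0, 15, 0],
  [-1, 0, 0, 15, 0],
  [-1, 0, 0, 10, 0],
  [-1, 0, 0, 3, 0],
  [-1, 0, 0, 0, 0],
  [-1, 0, 0, 0, 0],
  [-1, 0, 0, 0, 0],
])

```text
time: 5.95
tool_pos: [0.5736, 0.257, 0.15]
tcp_rot: [2.606, 1.754, 0.002]
wrist_force: [-0.3, 0.2, 0.0]
width: 0.413
grip_force: 41.4
```

Run:
```python
from h import *
goto(.5709,.2538,.14,67.6)
C,I,D=snap("side","s3"); Cw,Iw,Dw=snap("wrist","w3")
a=cv2.resize(I[270:410,180:320],(400,400),interpolation=2); b=cv2.resize(Iw[120:320,220:420],(400,400),interpolation=2)
cv2.imwrite("pics/c3.png",np.hstack([a,b])[...,::-1])
```

```text
t 5.95 pos [0.5736 0.257  0.15  ] xang 67.89 tilt [ 0.001  0.001 -1.   ] -> mm [-3.9 -1.3 10. ] twist(after) 0.3 F [-0.3  0.2  0. ] w 0.413 g 41.39030456542969
```

View pics/c3.png

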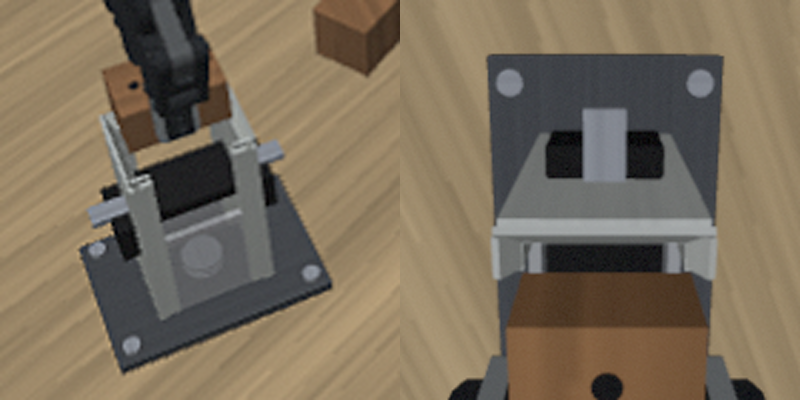

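The crop shows the block hanging just above the mouth. It is roughly centred between the lips, with the far wall's rim at about row 230 of the right half.

Run:
```python
from h import *
C,I,D=load("w3"); P=cloud(C,D); s=bot.read_state(); T=s["tool_pos"]; R=cv2.Rodrigues(np.array(s["tcp_rot"]))[0]
L=lambda p:((np.atleast_2d(p)-T)@R*1000).round(1)
f=lambda u,v:((u-400)/2+220,v/2+120)
print("block bottom far",L(ray(C,[f(512,272),f(698,272)],T[2]-.0038)))
print("block top far",L(ray(C,[f(507,326),f(708,326)],T[2]+.0242)))
print("rim outer L/R far",L(ray(C,[f(493,221),f(716,220)],.134)),"inner wall @126",L(ray(C,[f(605,243)],.126)))
print("base far",L(ray(C,[f(488,56),f(722,55)],.008)),"screws",L(ray(C,[f(509,83),f(700,83)],.009)))
```

```text
block bottom far [[ 26.6 -20.5   3.8]
 [ 26.6  19.3   3.9]]
block top far [[ 26.9 -18.  -24.2]
 [ 26.9  17.7 -24.1]]
rim outer L/R far [[ 34.3 -26.   16.2]
 [ 34.5  24.5  16.3]] inner wall @126 [[26.4 -0.6 24.3]]
base far [[ 61.9 -45.1 142.2]
 [ 62.2  43.6 142.4]] screws [[ 51.9 -37.4 141.2]
 [ 51.8  35.5 141.3]]
```

Emit:
jog_arm([
  [-1, -1.4, -0.4, 0, 0],
  [-1, 0, 0, 0, 0],
  [-1, 0, 0, 6, 0],
  [-1, 0, 0, 6, 0],
  [-1, 0, 0, 4, 0],
  [-1, 0, 0, 4, 0],
  [-1, 0, 0, 4, 0],
  [-1, 0, 0, 0, 0],
])

```text
time: 6.72
tool_pos: [0.5714, 0.2554, 0.1237]
tcp_rot: [-2.606, -1.754, 0.002]
wrist_force: [0.1, 1.1, -0.9]
width: 0.415
grip_force: 41.5
```

Run:
```python
from h import *
goto(.5709,.2538,.14,67.6)
```

```text
t 6.72 pos [0.5714 0.2554 0.1237] xang 67.89 tilt [-0.002 -0.    -1.   ] -> mm [ -1.7   0.1 -16.3] twist(after) 0.3 F [ 0.1  1.1 -0.9] w 0.415 g 41.46226644515991
```

Emit:
jog_arm([
  [-1, 0, 0, 5, 0],
  [-1, 0, 0, 6, 0],
  [-1, 0, 0, 6, 0],
  [-1, 0, 0, 6, 0],
  [-1, 0, 0, 3, 0],
  [-1, 0, 0, 2, 0],
  [-1, 0, 0, 2, 0],
  [-1, 0, 0, 0, 0],
  [-1, 0, 0, 0, 0],
])

```text
time: 7.47
tool_pos: [0.5721, 0.2555, 0.0955]
tcp_rot: [2.606, 1.754, 0.0]
wrist_force: [0.3, -0.9, -1.2]
width: 0.411
grip_force: 41.5
```

Emit:
jog_arm([
  [-1, 0, 0, 1.5, 0],
  [-1, 0, 0, 0, 0],
  [-1, 0, 0, 0, 0],
])

```text
time: 7.72
tool_pos: [0.5724, 0.2557, 0.0941]
tcp_rot: [2.606, 1.754, 0.002]
wrist_force: [-0.3, -0.7, 2.4]
width: 0.413
grip_force: 41.6
```

Run:
```python
from h import *
goto(.5709,.2538,.14,67.6)
```

```text
t 7.72 pos [0.5724 0.2557 0.0941] xang 67.9 tilt [ 0.001  0.    -1.   ] -> mm [ -2.3  -0.7 -45.9] twist(after) 0.3 F [-0.3 -0.7  2.4] w 0.413 g 41.646299958229065
```

Emit:
jog_arm([
  [0.4, 0, 0, 0, 0],
  [0.4, 0, 0, 0, 0],
  [0.4, 0, 0, 0, 0],
  [0.4, 0, 0, -8, 0],
  [0.4, 0, 0, -20, 0],
  [0.4, 0, 0, -22, 0],
  [-1, -1.4, -0.4, 0, 0],
  [-1, 0, 0, 0, 0],
  [-1, 0, 0, 0, 0],
  [-1, 0, 0, 0, 0],
])

```text
time: 8.55
tool_pos: [0.5702, 0.254, 0.1424]
tcp_rot: [-2.606, -1.754, 0.003]
wrist_force: [-0.8, -0.0, -0.8]
width: 0.138
grip_force: 0.0
```

Emit:
jog_arm([
  [-1, 0, 0, 0, 0],
  [-1, 0, 0, 0, 0],
  [-1, 0, 0, 0, 0],
  [-1, 0, 0, 0, 0],
])

```text
time: 8.88
tool_pos: [0.5708, 0.2543, 0.143]
tcp_rot: [-2.606, -1.754, 0.002]
wrist_force: [0.3, -0.0, 0.3]
width: -0.002
grip_force: 0.0
```

Run:
```python
from h import *
goto(.5709,.2538,.119,67.6)
C,I,D=snap("side","s4"); Cw,Iw,Dw=snap("wrist","w4")
a=cv2.resize(I[270:410,180:320],(400,400),interpolation=2); b=cv2.resize(Iw[200:480,180:460],(400,400),interpolation=2)
cv2.imwrite("pics/c4.png",np.hstack([a,b])[...,::-1])
```

```text
t 8.88 pos [0.5708 0.2543 0.143 ] xang 67.9 tilt [-0.001 -0.    -1.   ] -> mm [-0.4  0.3 24. ] twist(after) 0.3 F [ 0.3 -0.   0.3] w -0.002 g 0.0
```

View pics/c4.png

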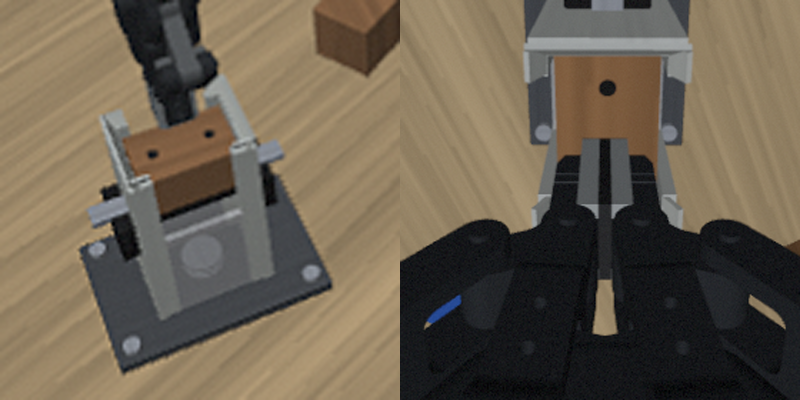

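The thick block sits level in the column on the follower, and the closed fingers are centred above it. Next I press it down.

Emit:
jog_arm([
  [-1, -0.3, 0.2, 10, 0],
  [-1, 0, 0, 8, 0],
  [-1, 0, 0, 5, 0],
  [-1, 0, 0, 5, 0],
  [-1, 0, 0, 5, 0],
  [-1, 0, 0, 5, 0],
  [-1, 0, 0, 5, 0],
  [-1, 0, 0, 5, 0],
  [-1, 0, 0, 5, 0],
  [-1, 0, 0, 0, 0],
])

```text
time: 9.82
tool_pos: [0.5719, 0.2534, 0.0911]
tcp_rot: [2.605, 1.754, 0.001]
wrist_force: [0.2, -3.3, 4.9]
width: -0.002
grip_force: 2.5
```

Emit:
jog_arm([
  [-1, 0, 0, 3, 0],
  [-1, 0, 0, 3, 0],
  [-1, 0, 0, 2, 0],
  [-1, 0, 0, 0, 0],
  [-1, 0, 0, 0, 0],
])

```text
time: 10.23
tool_pos: [0.572, 0.2535, 0.0838]
tcp_rot: [2.605, 1.754, 0.001]
wrist_force: [-1.6, -2.8, 9.2]
width: -0.004
grip_force: 4.3
```

Emit:
jog_arm([
  [-1, 0, 0, 2, 0],
  [-1, 0, 0, 1, 0],
  [-1, 0, 0, 0, 0],
  [-1, 0, 0, 0, 0],
])

```text
time: 10.57
tool_pos: [0.572, 0.2535, 0.081]
tcp_rot: [2.605, 1.754, 0.001]
wrist_force: [-1.8, -3.8, 9.1]
width: -0.007
grip_force: 4.5
```

Emit:
jog_arm([
  [-1, 0, 0, -3, 0],
  [-1, 0, 0, -10, 0],
  [-1, 0, 0, -25, 0],
  [-1, 0, 0, -30, 0],
  [-1, 0, 0, -35, 0],
  [1, 0, 0, -20, 0],
  [1, 0, 0, 0, 0],
  [1, 0, 0, 0, 0],
])

```text
time: 11.23
tool_pos: [0.5722, 0.2545, 0.2045]
tcp_rot: [2.606, 1.754, 0.006]
wrist_force: [0.2, 0.6, 0.3]
width: 0.415
grip_force: 0.0
```

Run:
```python
from h import *
goto(.5468,-.2674,.13,85.8)
C,I,D=snap("side","s5"); Cw,Iw,Dw=snap("wrist","w5")
P=cloud(Cw,Dw);hsv=cv2.cvtColor(Iw,cv2.COLOR_RGB2HSV)
a=cv2.resize(I[270:410,180:320],(400,400),interpolation=2); b=cv2.resize(Iw[140:380,200:440],(400,400),interpolation=2)
cv2.imwrite("pics/c5.png",np.hstack([a,b])[...,::-1])
m=np.zeros(Dw.shape,bool); m[150:380,200:440]=1; m&=(hsv[...,0]<18)&(hsv[...,1]>130); q=P[m]; q=q[abs(q[:,2]-.09)<.04]; print(len(q),np.nanmedian(q[:,2]),np.percentile(q[:,2],[10,90]))
```

```text
t 11.23 pos [0.5722 0.2545 0.2045] xang 67.89 tilt [ 0.003  0.001 -1.   ] -> mm [-493.3  172.7   73.6] twist(after) -17.9 F [0.2 0.6 0.3] w 0.415 g 0.0
695 0.08451830429987783 [0.08369612 0.08534973]
```

View pics/c5.png

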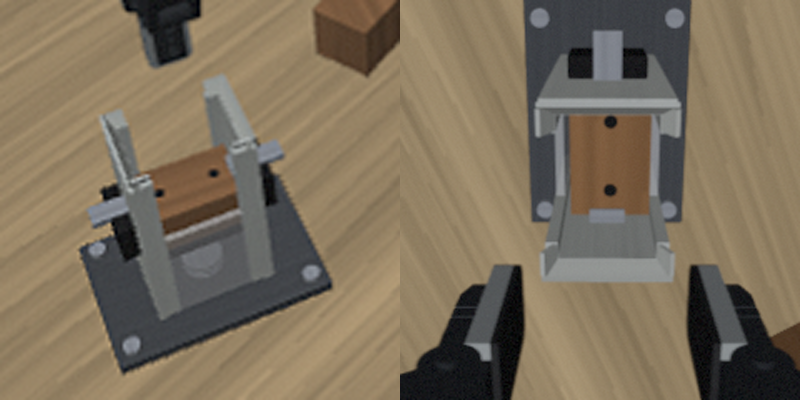

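The view shows the thick block caught: its top is at about 84.5 mm and the catch juts over its end. Next is the thin block.

Emit:
jog_arm([
  [1, -35.2, 12.3, 0, 0],
  [1, -35.2, 12.3, 3, 0],
  [1, -35.2, 12.3, 5, 0],
  [1, -35.2, 12.3, 6, 0],
  [1, -35.2, 12.3, 6, 0],
  [1, -35.2, 12.3, 6, 0],
  [1, -35.2, 12.3, 6, 0],
  [1, -35.2, 12.3, 6, 0],
  [1, -35.2, 12.3, 6, 0],
  [1, -35.2, 12.3, 6, 0],
])

```text
time: 12.17
tool_pos: [0.5505, -0.1196, 0.1498]
tcp_rot: [-2.603, -1.753, 0.004]
wrist_force: [0.5, 0.3, 0.2]
width: 1.003
grip_force: 0.0
```

Emit:
jog_arm([
  [1, -35.2, 12.3, 6, 0],
  [1, -35.2, 12.3, 6, 0],
  [1, -35.2, 12.3, 6, 0],
  [1, -35.2, 12.3, 6, 0],
  [1, 0, 0, 0, -6],
  [1, 0, 0, 0, -6],
  [1, 0, 0, 0, -5.9],
  [1, 0, 0, 0, 0],
  [1, 0, 0, 0, 0],
  [1, 0, 0, 0, 0],
])

```text
time: 13.0
tool_pos: [0.5445, -0.2667, 0.1272]
tcp_rot: [-2.302, -2.134, 0.001]
wrist_force: [0.7, 0.6, -0.2]
width: 0.997
grip_force: 0.0
```

Run:
```python
from h import *
goto(.5468,-.2674,.13,85.8)
C,I,D=snap("wrist","w6")
```

```text
t 13.0 pos [ 0.5445 -0.2667  0.1272] xang 85.67 tilt [-0.002  0.001 -1.   ] -> mm [-0.5  2.4 -2.8] twist(after) -0.1 F [ 0.7  0.6 -0.2] w 0.997 g 0.0
```

View pics/w6.png

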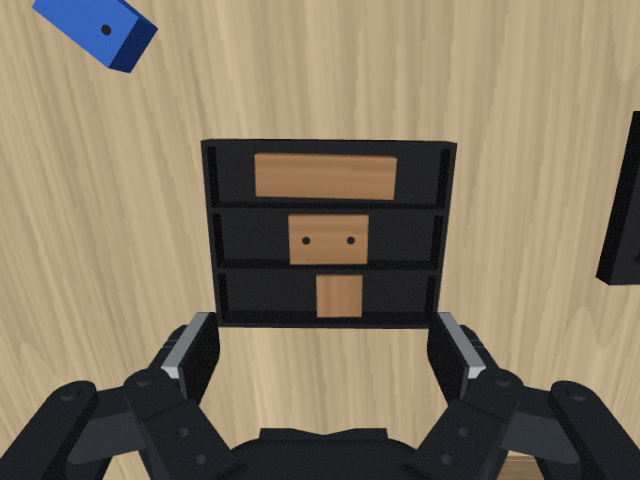

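The wrist view shows the thin drilled block in the middle channel at about (328,239), with the offcut above it and the square block below.

Run:
```python
from h import *
C,I,D=load("w6"); c=ray(C,[(288.5,214),(368.5,215),(368.5,264),(290,264)],.020)
s=bot.read_state(); R=cv2.Rodrigues(np.array(s["tcp_rot"]))[0]; T=s["tool_pos"]
print(((c-T)@R*1000).round(1)); print("channel walls",((ray(C,[(328,206.5),(328,266.5)],.024)-T)@R*1000).round(1))
goto(*c.mean(0)[:2],.002,85.8)
P=cloud(C,D); print(np.nanmedian(P[220:260,310:345,2]))
```

```text
[[ 19.3 -24.8 107.6]
 [ 18.5  31.4 107.5]
 [-18.5  32.8 107.5]
 [-18.5 -24.8 107.6]]
channel walls [[ 25.5   2.9 103.6]
 [-18.8   3.  103.6]]
t 13.05 pos [ 0.5447 -0.2668  0.1276] xang 85.7 tilt [-0.002  0.001 -1.   ] -> mm [  0.2   3.7 125.6] twist(after) -0.1 F [0.3 0.7 0.7] w 0.999 g 0.0
0.020480095409993904
```

Emit:
jog_arm([
  [1, 1, 3.5, 25, 0],
  [1, 0, 0, 35, 0],
  [1, 0, 0, 35, 0],
  [1, 0, 0, 20, 0],
  [1, 0, 0, 10, 0],
  [1, 0, 0, 0, 0],
  [-1, 0, 0, 0, 0],
  [-1, 0, 0, 0, 0],
  [-1, 0, 0, 0, 0],
  [-1, 0, 0, 0, 0],
], force=40)

```text
time: 13.88
tool_pos: [0.5509, -0.2677, 0.0062]
tcp_rot: [2.298, 2.135, 0.003]
wrist_force: [0.3, 1.5, 4.4]
width: 0.642
grip_force: 43.4
```

Emit:
jog_arm([
  [-1, 0, 0, 0, 0],
  [-1, 0, 0, 0, 0],
  [-1, 0, 0, -3, 0],
  [-1, 0, 0, -10, 0],
  [-1, 0, 0, -20, 0],
  [-1, 0, 0, -30, 0],
  [-1, 0, 0, -20, 0],
  [-1, 0, 0, 0, 0],
  [-1, 0, 0, 0, 0],
  [-1, 0, 0, 0, 0],
])

```text
time: 14.72
tool_pos: [0.5482, -0.2663, 0.0863]
tcp_rot: [-2.301, -2.138, 0.0]
wrist_force: [-0.1, 0.2, -0.7]
width: 0.64
grip_force: 42.9
```

Run:
```python
from h import *
goto(.52,-.04,.085,85.8)
C,I,D=snap("wrist","w7"); P=cloud(C,D); s=bot.read_state(); R=cv2.Rodrigues(np.array(s["tcp_rot"]))[0]; T=s["tool_pos"]
hsv=cv2.cvtColor(I,cv2.COLOR_RGB2HSV); m=(hsv[...,0]<18)&(hsv[...,1]>130)&(P[...,2]>.05); l=(P[m]-T)@R*1000
print(len(l),np.median(l,0),np.percentile(l,[2,98],axis=0))
```

```text
t 14.72 pos [ 0.5482 -0.2663  0.0863] xang 85.8 tilt [-0.001  0.    -1.   ] -> mm [223.6 -44.7   1.4] twist(after) -0.0 F [-0.1  0.2 -0.7] w 0.64 g 42.89587676525116
145 [18.22856825 -2.06412335 -8.30843072] [[ 17.69255212 -24.34291052 -14.62588867]
 [ 18.85890367  26.42938409  -0.84939331]]
```

Emit:
jog_arm([
  [-1, 34.6, -9.4, 0, 0],
  [-1, 34.6, -9.4, 0, 0],
  [-1, 34.6, -9.4, 0, 0],
  [-1, 34.6, -9.4, 0, 0],
  [-1, 34.6, -9.4, 0, 0],
  [-1, 34.6, -9.4, 0, 0],
  [-1, 34.6, -9.4, 0, 0],
  [-1, 0, 0, 0, 0],
  [-1, 0, 0, 25, 0],
  [-1, 0, 0, 25, 0],
])

```text
time: 15.6
tool_pos: [0.502, -0.0197, 0.0366]
tcp_rot: [2.297, 2.14, 0.003]
wrist_force: [0.3, 0.6, 1.0]
width: 0.643
grip_force: 42.9
```

Emit:
jog_arm([
  [-1, 0, 0, 15, 0],
  [-1, 0, 0, 8, 0],
  [-1, 0, 0, 4, 0],
  [-1, 0, 0, 0, 0],
  [-1, 0, 0, 0, 0],
  [-1, 0, 0, 0, 0],
])

```text
time: 16.1
tool_pos: [0.502, -0.0206, 0.0105]
tcp_rot: [2.301, 2.137, 0.002]
wrist_force: [1.1, 0.2, -0.4]
width: 0.644
grip_force: 42.9
```

Run:
```python
from h import *
goto(.50,-.02,.001,85.8)
```

```text
t 16.1 pos [ 0.502  -0.0206  0.0105] xang 85.78 tilt [ 0.002 -0.    -1.   ] -> mm [ 0.4 -2.1  9.5] twist(after) -0.0 F [ 1.1  0.2 -0.4] w 0.644 g 42.90039360523224
```

Emit:
jog_arm([
  [-1, 0, 0, 4, 0],
  [-1, 0, 0, 3, 0],
  [-1, 0, 0, 1.5, 0],
  [-1, 0, 0, 0, 0],
  [-1, 0, 0, 0, 0],
])

```text
time: 16.52
tool_pos: [0.5016, -0.0203, 0.0022]
tcp_rot: [2.301, 2.138, 0.001]
wrist_force: [-3.2, 0.2, 6.7]
width: 0.64
grip_force: 43.7
```

Emit:
jog_arm([
  [1, 0, 0, 0, 0],
  [1, 0, 0, 0, 0],
  [1, 0, 0, 0, 0],
  [1, 0, 0, 0, 0],
  [1, 0, 0, -15, 0],
  [1, 0, 0, -35, 0],
  [1, 0, 0, -35, 0],
  [1, 0, 0, -30, 7],
  [1, 0, 0, 0, 7],
  [1, 0, 0, 0, 7],
])

```text
time: 17.35
tool_pos: [0.5033, -0.0204, 0.1191]
tcp_rot: [2.655, 1.673, 0.008]
wrist_force: [0.2, -0.6, -0.5]
width: 1.0
grip_force: 0.0
```

Emit:
jog_arm([
  [1, 0, 0, 0, 7],
  [1, 0, 0, 0, 7],
  [1, 0, 0, 0, 7],
  [1, 0, 0, 0, 7],
  [1, 0, 0, 0, 7],
  [1, 0, 0, 0, 7],
  [1, 0, 0, 0, 7],
  [1, 0, 0, 0, 7],
  [1, 0, 0, 0, 6],
  [1, 0, 0, 0, 0],
])

```text
time: 18.18
tool_pos: [0.5007, -0.0202, 0.1158]
tcp_rot: [-3.141, -0.073, 0.001]
wrist_force: [-0.4, -0.1, -0.1]
width: 0.997
grip_force: 0.0
```

Emit:
jog_arm([
  [1, 0, 0, 0, 0],
  [1, 0, 0, 0, 0],
])

```text
time: 18.35
tool_pos: [0.5008, -0.0202, 0.1159]
tcp_rot: [-3.141, -0.081, 0.0]
wrist_force: [-0.7, 0.1, 0.0]
width: 1.002
grip_force: 0.0
```

Run:
```python
from h import *
C,I,D=snap("wrist","w8"); P=cloud(C,D); s=bot.read_state(); R=cv2.Rodrigues(np.array(s["tcp_rot"]))[0]; T=s["tool_pos"]
hsv=cv2.cvtColor(I,cv2.COLOR_RGB2HSV); m=((hsv[...,0]<18)&(hsv[...,1]>130)); m[:150]=0;m[330:]=0;m[:,:200]=0;m[:,440:]=0
c=max(cv2.findContours(m.astype(np.uint8),0,1)[0],key=cv2.contourArea).reshape(-1,2); print(cv2.minAreaRect(c))
mm=m&(abs(P[...,2]-.016)<.003); l=(P[mm]-T)@R*1000; print(mm.sum(),np.median(l,0),cv2.minAreaRect(l[:,:2].astype(np.float32)))
goto(.50,-.02,.001,-4.2)
```

```text
((324.1199645996094, 237.15997314453125), (51.19453048706055, 78.0645980834961), 8.130102157592773)
1562 [ 3.39156783  0.68593562 99.49903204] ((1.2723274230957031, -0.12877273559570312), (56.048240661621094, 34.75492858886719), 7.2203569412231445)
t 18.4 pos [ 0.5009 -0.0202  0.1159] xang 2.92 tilt [-0.  0. -1.] -> mm [ -0.8  -0.3 114.9] twist(after) 7.1 F [-0.9 -0.   0.8] w 1.002 g 0.0
```

Emit:
jog_arm([
  [1, 1.2, 0, 0, 7.1],
  [1, 0, 0, 30, 0],
  [1, 0, 0, 35, 0],
  [1, 0, 0, 30, 0],
  [1, 0, 0, 15, 0],
  [1, 0, 0, 4, 0],
  [1, 0, 0, 0, 0],
  [-1, 0, 0, 0, 0],
  [-1, 0, 0, 0, 0],
  [-1, 0, 0, 0, 0],
])

```text
time: 19.23
tool_pos: [0.5039, -0.0204, 0.0038]
tcp_rot: [3.139, -0.118, 0.006]
wrist_force: [0.5, 1.1, 0.2]
width: 0.606
grip_force: 0.0
```

Emit:
jog_arm([
  [-1, 0, 0, 0, 0],
  [-1, 0, 0, 0, 0],
  [-1, 0, 0, 0, 0],
  [-1, 0, 0, -3, 0],
  [-1, 0, 0, -15, 0],
  [-1, 0, 0, -30, 0],
  [-1, 0, 0, -35, 0],
  [-1, 0, 0, -35, 0],
  [-1, 0, 0, -35, 0],
  [-1, 0, 0, -35, 0],
])

```text
time: 20.07
tool_pos: [0.5014, -0.0201, 0.1917]
tcp_rot: [-3.139, 0.118, 0.001]
wrist_force: [-0.2, 0.3, -0.1]
width: 0.41
grip_force: 40.7
```

Run:
```python
from h import *
goto(.5712,.2541,.19,67.9)
```

```text
t 20.07 pos [ 0.5014 -0.0201  0.1917] xang -4.3 tilt [-0.  0. -1.] -> mm [  49.  -278.7    1.7] twist(after) -72.2 F [-0.2  0.3 -0.1] w 0.41 g 40.742416977882385
```

Emit:
jog_arm([
  [-1, 6.1, -34.8, 0, 0],
  [-1, 6.1, -34.8, 0, 0],
  [-1, 6.1, -34.8, 0, 0],
  [-1, 6.1, -34.8, 0, 0],
  [-1, 6.1, -34.8, 0, 0],
  [-1, 6.1, -34.8, 0, 0],
  [-1, 6.1, -34.8, 0, 0],
  [-1, 6.1, -34.8, 0, 0],
  [-1, 0, 0, 0, 0],
  [-1, 0, 0, 0, -6.2],
])

```text
time: 20.9
tool_pos: [0.5714, 0.2558, 0.1896]
tcp_rot: [3.141, 0.058, -0.001]
wrist_force: [-0.2, 0.0, 0.1]
width: 0.407
grip_force: 40.7
```

Emit:
jog_arm([
  [-1, 0, 0, 0, -6.6],
  [-1, 0, 0, 0, -6.6],
  [-1, 0, 0, 0, -6.6],
  [-1, 0, 0, 0, -6.6],
  [-1, 0, 0, 0, -6.6],
  [-1, 0, 0, 0, -6.6],
  [-1, 0, 0, 0, -6.6],
  [-1, 0, 0, 0, -6.6],
  [-1, 0, 0, 0, -6.6],
  [-1, 0, 0, 0, -6.6],
])

```text
time: 21.73
tool_pos: [0.5712, 0.2532, 0.1899]
tcp_rot: [-2.601, -1.762, 0.001]
wrist_force: [-0.6, -0.1, -0.2]
width: 0.408
grip_force: 40.8
```

Emit:
jog_arm([
  [-1, 0, 0, 0, 0],
  [-1, 0, 0, 0, 0],
  [-1, 0, 0, 0, 0],
])

```text
time: 21.98
tool_pos: [0.5715, 0.2535, 0.19]
tcp_rot: [-2.609, -1.751, 0.001]
wrist_force: [1.4, 0.1, -0.2]
width: 0.41
grip_force: 40.8
```

Run:
```python
from h import *
goto(.5712,.2541,.15,67.9)
C,I,D=snap("wrist","w9"); cv2.imwrite("pics/c9.png",cv2.resize(I[120:440,180:460,::-1],None,fx=1.8,fy=1.8,interpolation=2))
```

```text
t 21.98 pos [0.5715 0.2535 0.19  ] xang 67.73 tilt [-0. -0. -1.] -> mm [ 0.5 -0.5 40. ] twist(after) -0.2 F [ 1.4  0.1 -0.2] w 0.41 g 40.77979266643524
```

View pics/c9.png

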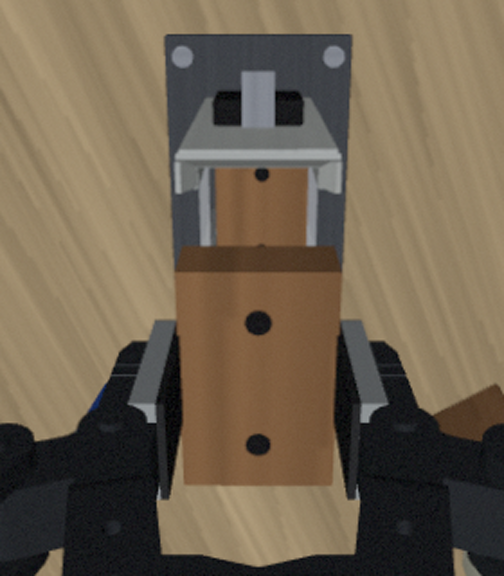

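The view shows the thin block held level above the column, with its holes at (258,323) and (258,444) in the crop. The caught thick block is visible below at (262,200).

Run:
```python
from h import *
C,I,D=load("w9"); P=cloud(C,D); s=bot.read_state(); T=s["tool_pos"]; R=cv2.Rodrigues(np.array(s["tcp_rot"]))[0]
L=lambda p:((np.atleast_2d(p)-T)@R*1000).round(1)
f=lambda u,v:(u/1.8+180,v/1.8+120)
zb=np.nanmedian(P[305:360,310:335,2]); print(zb-T[2])
print("block",L(ray(C,[f(176,272),f(341,271),f(331.5,485),f(184,486)],zb)),"holes",L(ray(C,[f(258,323),f(258,444)],zb)))
print("base far",L(ray(C,[f(165.5,36),f(351.5,36)],.008)),"screws",L(ray(C,[f(182,57),f(334,56.5)],.009)))
print("rim LR",L(ray(C,[f(175,163),f(341,163)],.134)),"thick hole",L(ray(C,[f(262,174.5)],.084)),"outer",L(ray(C,[f(260,149)],.134)))
```

```text
0.01286865363382611
block [[ 26.6 -17.8 -12.9]
 [ 26.8  17.4 -12.9]
 [-29.5  17.5 -12.9]
 [-29.8 -18.3 -12.9]] holes [[ 14.4  -0.3 -12.9]
 [-17.5  -0.3 -12.9]]
base far [[ 65.7 -44.2 182. ]
 [ 65.6  44.5 182. ]] screws [[ 55.9 -36.6 181. ]
 [ 56.1  36.3 181. ]]
rim LR [[ 33.9 -25.9  56. ]
 [ 33.8  25.4  56. ]] thick hole [[ 17.2   1.3 106. ]] outer [[38.2  0.4 56. ]]
```

Emit:
jog_arm([
  [-1, 2.6, 0.4, 0, 0],
  [-1, 0, 0, 15, 0],
  [-1, 0, 0, 20, 0],
  [-1, 0, 0, 12, 0],
  [-1, 0, 0, 5, 0],
  [-1, 0, 0, 5, 0],
  [-1, 0, 0, 5, 0],
  [-1, 0, 0, 5, 0],
  [-1, 0, 0, 2, 0],
  [-1, 0, 0, 0, 0],
])

```text
time: 22.87
tool_pos: [0.573, 0.256, 0.1208]
tcp_rot: [-2.606, -1.754, 0.001]
wrist_force: [-0.7, -0.4, 0.5]
width: 0.408
grip_force: 40.8
```

Emit:
jog_arm([
  [-1, 0, 0, 0, 0],
])

```text
time: 22.95
tool_pos: [0.5733, 0.2561, 0.1214]
tcp_rot: [2.606, 1.754, 0.001]
wrist_force: [0.4, -0.1, 0.8]
width: 0.411
grip_force: 40.8
```

Run:
```python
from h import *
goto(.5712,.2541,.0919,67.9)
```

```text
t 22.95 pos [0.5733 0.2561 0.1214] xang 67.89 tilt [ 0.  0. -1.] -> mm [-2.6 -1.2 29.5] twist(after) -0.0 F [ 0.4 -0.1  0.8] w 0.411 g 40.76678395271301
```

Inside the column with no forces. I continue down to the slopes.

Emit:
jog_arm([
  [-1, 0, 0, 6, 0],
  [-1, 0, 0, 6, 0],
  [-1, 0, 0, 6, 0],
  [-1, 0, 0, 5, 0],
  [-1, 0, 0, 3, 0],
  [-1, 0, 0, 2, 0],
  [-1, 0, 0, 1, 0],
  [-1, 0, 0, 0, 0],
  [-1, 0, 0, 0, 0],
])

```text
time: 23.7
tool_pos: [0.573, 0.256, 0.0922]
tcp_rot: [-2.606, -1.754, 0.0]
wrist_force: [-0.7, -0.8, 0.5]
width: 0.41
grip_force: 40.9
```

Emit:
jog_arm([
  [-1, 0, 0, 1, 0],
  [-1, 0, 0, 0, 0],
  [-1, 0, 0, 0, 0],
])

```text
time: 23.95
tool_pos: [0.5731, 0.256, 0.092]
tcp_rot: [2.606, 1.755, 0.0]
wrist_force: [-2.9, -0.4, 5.0]
width: 0.412
grip_force: 41.4
```

Emit:
jog_arm([
  [0.4, 0, 0, 0, 0],
  [0.4, 0, 0, 0, 0],
  [0.4, 0, 0, 0, 0],
  [0.4, 0, 0, -8, 0],
  [0.4, 0, 0, -20, 0],
  [0.4, 0, 0, -25, 0],
  [-1, -1.5, -0.3, 0, 0],
  [-1, 0, 0, 0, 0],
  [-1, 0, 0, 0, 0],
  [-1, 0, 0, 0, 0],
])

```text
time: 24.78
tool_pos: [0.5714, 0.2544, 0.1429]
tcp_rot: [-2.606, -1.754, 0.003]
wrist_force: [-0.7, -0.7, -1.1]
width: 0.134
grip_force: 0.0
```

Emit:
jog_arm([
  [-1, 0, 0, 0, 0],
  [-1, 0, 0, 0, 0],
  [-1, 0, 0, 0, 0],
  [-1, 0, 0, 0, 0],
])

```text
time: 25.12
tool_pos: [0.5719, 0.2546, 0.1435]
tcp_rot: [-2.606, -1.754, 0.001]
wrist_force: [0.4, 0.1, 0.1]
width: 0.001
grip_force: 0.0
```

Run:
```python
from h import *
goto(.5712,.2541,.105,67.9)
C,I,D=snap("side","s10"); Cw,Iw,Dw=snap("wrist","w10")
a=cv2.resize(I[270:410,180:320],(400,400),interpolation=2); b=cv2.resize(Iw[200:480,180:460],(400,400),interpolation=2)
cv2.imwrite("pics/c10.png",np.hstack([a,b])[...,::-1])
P=cloud(C,D); hsv=cv2.cvtColor(I,cv2.COLOR_RGB2HSV); m=np.zeros(D.shape,bool); m[310:350,215:270]=1; m&=(hsv[...,0]<18)&(hsv[...,1]>130); print(m.sum(),np.nanpercentile(P[m][:,2],[5,25,50,75,95]).round(4))
```

```text
t 25.12 pos [0.5719 0.2546 0.1435] xang 67.89 tilt [-0.001 -0.    -1.   ] -> mm [-0.8 -0.5 38.5] twist(after) -0.0 F [0.4 0.1 0.1] w 0.001 g 0.0
73 [0.0734 0.0755 0.0873 0.1058 0.1077]
```

Emit:
jog_arm([
  [-1, -0.5, -0.4, 12, 0],
  [-1, 0, 0, 12, 0],
  [-1, 0, 0, 10, 0],
  [-1, 0, 0, 5, 0],
  [-1, 0, 0, 4, 0],
  [-1, 0, 0, 4, 0],
  [-1, 0, 0, 4, 0],
  [-1, 0, 0, 4, 0],
  [-1, 0, 0, 3, 0],
  [-1, 0, 0, 0, 0],
])

```text
time: 26.05
tool_pos: [0.572, 0.2543, 0.0872]
tcp_rot: [2.606, 1.754, 0.0]
wrist_force: [-2.6, -1.4, 9.8]
width: 0.003
grip_force: 5.0
```

Emit:
jog_arm([
  [-1, 0, 0, 2, 0],
  [-1, 0, 0, 2, 0],
  [-1, 0, 0, 1, 0],
  [-1, 0, 0, 0, 0],
  [-1, 0, 0, 0, 0],
])

```text
time: 26.47
tool_pos: [0.5721, 0.2545, 0.0826]
tcp_rot: [2.606, 1.754, 0.001]
wrist_force: [-4.0, -1.4, 11.0]
width: 0.004
grip_force: 5.7
```

Emit:
jog_arm([
  [-1, 0, 0, 1.6, 0],
  [-1, 0, 0, 0, 0],
  [-1, 0, 0, 0, 0],
])

```text
time: 26.72
tool_pos: [0.5721, 0.2545, 0.081]
tcp_rot: [2.606, 1.754, 0.001]
wrist_force: [-3.0, -1.6, 12.3]
width: -0.0
grip_force: 5.7
```

Emit:
jog_arm([
  [-1, 0, 0, -3, 0],
  [-1, 0, 0, -10, 0],
  [-1, 0, 0, -25, 0],
  [-1, 0, 0, -30, 0],
  [-1, 0, 0, -35, 0],
  [1, 0, 0, -20, 0],
  [1, 0, 0, 0, 0],
  [1, 0, 0, 0, 0],
])

```text
time: 27.38
tool_pos: [0.5726, 0.2548, 0.2039]
tcp_rot: [2.606, 1.754, 0.005]
wrist_force: [-0.8, -0.5, -0.5]
width: 0.419
grip_force: 0.0
```

Run:
```python
from h import *
goto(.5712,.2541,.2,67.9)
C,I,D=snap("side","s11"); Cw,Iw,Dw=snap("wrist","w11")
P=cloud(Cw,Dw);hsv=cv2.cvtColor(Iw,cv2.COLOR_RGB2HSV)
a=cv2.resize(I[270:410,180:320],(400,400),interpolation=2); b=cv2.resize(Iw[140:380,200:440],(400,400),interpolation=2)
cv2.imwrite("pics/c11.png",np.hstack([a,b])[...,::-1])
m=np.zeros(Dw.shape,bool); m[150:380,200:440]=1; m&=(hsv[...,0]<18)&(hsv[...,1]>130); q=P[m]; q=q[abs(q[:,2]-.09)<.04]; print(len(q),np.nanmedian(q[:,2]),np.percentile(q[:,2],[10,90]))
```

```text
t 27.38 pos [0.5726 0.2548 0.2039] xang 67.89 tilt [ 0.003  0.001 -1.   ] -> mm [-1.2 -1.   3.9] twist(after) -0.0 F [-0.8 -0.5 -0.5] w 0.419 g 0.0
695 0.08456830259085629 [0.08366898 0.08541729]
```

View pics/c11.png

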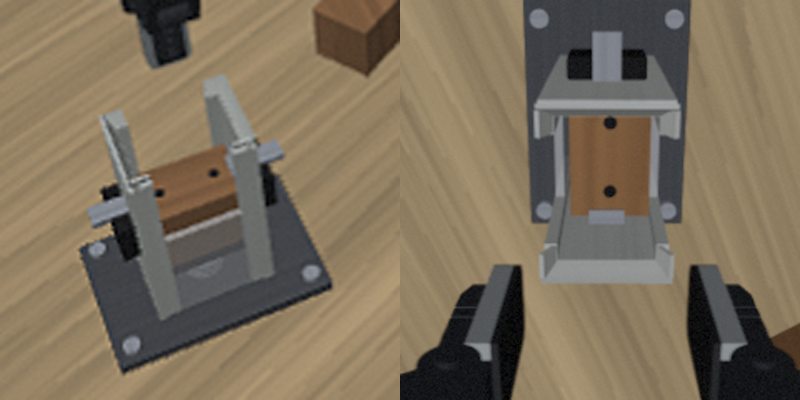

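The thin block is caught too. Its top is at 84.5 mm with the catch over its end, and the stack below shows through the clear plate. The robot is clear, so I hand in.

```bash
python3 -c "
from workcell import bot
print(bot.finish_job())"
```

```text
the job is handed in; nothing more can be done
None
```

The magazine is filled and the job handed in at about 27 s: the thick block is caught below and the thin one on top, both lowered in rather than dropped; the last view shows the thin block's top about 84.5 mm up with a catch over its end.

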